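Find a wheel's high spot on the run-out stand and hold it there

ROBOT

A 7-joint arm with a two-finger parallel gripper is mounted at the origin on the work surface. World frame = base frame: x ahead of the robot, y to its left, z up, the work surface at z = 0. Lengths are in mm, angles in rad, forces in N, time in s.
With the tool pointing down it reaches from about 400 to 875 mm from the base axis. Payload 4.4 kg.
Tool frame: the origin (TCP) lies at the very end of the fingers, on their centre line; the grasp point (between the pads) lies 19 mm behind it (ctrl.grasp_offset is the distance from the TCP to the grasp point, in mm); z points along the fingers, y is the line along which they close (so a half turn about z gives the same grasp; the last joint's range is limited). The gripper opens to 85 mm and grips with 20 to 120 N. Pads are 22 mm wide; open, the fingers measure 114 mm over their backs; the gripper's body (76 mm by 85 mm) begins 54 mm behind the grasp point. The pads swing forward as they close: fully open they stand 13 mm farther back than shut.
Start: joints at [-1.352, 0.628, 0.038, 1.517, -0.027, 0.996, -0.02], TCP at [182.602, 623.839, 197.413] pointing down, gripper open.
Joint ranges: [-3.06, 3.06], [-0.37, 2.12], [-1.25, 1.32], [0.18, 2.47], [-1.1, 4.24], [0.23, 1.98], [-2.94, 2.94]. Speed limits (rad/s): [2.57, 2.57, 3.14, 3.14, 3.14, 3.14, 3.14].

INTERFACE

Orientations are given as [roll, pitch, yaw] about the fixed x, y, z axes, in that order (R = Rz(yaw) Ry(pitch) Rx(roll)).
In Python, from cell import status, cams, ctrl gives the robot as it stands.
- The arm moves only by the tool move_arm, never from a script. Its argument "plan" is a list of rows, each a list of 3 entries, a list of its own where there are three numbers: the shift along the world's x, y, z in mm, then the turn, a rotation vector about the world's x, y, z in degrees, then the opening, from 0 (shut) to 1 (fully open). In form: [[[x, y, z], [wx, wy, wz], gripper], ...]. A call has 1 to 10 rows; each row shifts and turns the commanded pose from where the row before left it; what a row does not reach is not made up. A row lasts 1/8 s, in which the tool goes at most 62.5 mm and 10.7 degrees, less where a joint would pass 70% of its speed; a pose out of reach is approached as far as the arm can. A call with a gripper value outside its range is refused whole. The fingers move at their own pace and stop on an object; the grip force is fixed at half the most. Time passes only in rows, so rows that do not move let the fingers close. It gives the time, the measured TCP pose, the force, the opening and the grip force at its end, in the units of the state.
- status.read_state(): the state, without advancing time (a new reading comes with each control period).
- cams.get_image(name): name is "scene" or "top" or "wrist"; returns the picture (384x512x3 uint8, blue, green, red); there is no depth.
- cams.camera_params(name): a dict with "K" (3x3 intrinsics, pixels), "pose" (4x4, takes a point from camera to world coordinates); the wrist camera has in their place "tool_from_camera" (4x4, takes a point from camera to tool coordinates, whose origin is the TCP and whose axes are the flange's). Camera axes: x right, y down, z forward; pixel columns grow to the right and rows downward; lengths in mm; the calibration is good to about 2 mm. The wrist camera is an equidistant fisheye: a pixel r from the principal point sees the ray r / f radians off the axis. A picture is of the moment at which its call begins: read the wrist's pose just before it. camera_params takes no time and is no camera call.
- ctrl.finish_job(): hands the job in; it is judged then, once.
The state is a dict: "clock": time; "qpos": joint angles; "qd": joint speeds; "tau": joint torques, N m; "eef_pos": TCP position; "tool_rot": TCP orientation; "force": force on the tool from outside, world axes, zero at the start; "torque": the same for the moment, N m; "width": finger opening in mm; "gripper_force": force on a finger pad.
Only numpy, scipy, OpenCV 4.12 (cv2) and the standard library are available. Lean on these libraries where they do the work, as an engineer would, in place of code of your own. Each camera call takes 0.05 s, during which the arm holds its last target. There are 200 camera calls.

TASK

Take the crank knob and turn the wheel slowly past the fixed pointer to find the high spot of its rim, which pushes the sprung pointer back farthest, and stop with its crest at the pointer. Then let go and push the hold-down's black cap gently down until its rubber foot rests on the wheel, the crest still at the pointer. Do not force anything or let the wheel run away, keep off the gauge, and leave the spray can, washer and pipe coupling where they are.

Things in the scene. Friction and masses are not known exactly. Their poses are not given: they have to be found in the camera images.
- wheel: Horizontal spoked wheel, 170 mm across, 30 mm thick, on an upright axle on a steel stand fixed to the bench; turns both ways without end. Origin on the axle, 50 mm above the bench (top face 80 mm above it); z up, x from the axle to the crank knob. At an angle unknown and not at the pointer, the rim stands up to 4 mm proud over some 45 degrees, rising smoothly to the middle.
- crank_grip (a point): Point on the axis of the crank knob, 14 mm below its top: an upright black cylinder, 22 mm across, on the wheel's face 45 mm from the axle, free to spin on its pin; its top is 60 mm above the face. Grip its upper half.
- pointer (a point): Where the pointer, a sprung steel ball tip at mid-height of the rim, meets the plain rim, 85 mm from the axle. It presses with about 3 N there, 16 N at the crest. Felt at the knob: light on the plain rim; the high spot pushes back by about 4 N before its crest, forward by as much after it, nothing on it, and 1 to 3 N of friction shifts this by direction. Let go well off the crest, it runs off.
- gauge: Small fixed grey bracket that carries the pointer, 34 x 36 mm, 68 mm high; origin at the middle of its foot, 128 mm from the axle; top 80 mm above the bench. Its -x axis points at the axle. Not to be touched.
- brake: The hold-down: black push-cap, steel arm and rubber foot in one piece, sliding straight up and down; origin at the underside of the cap. It moves 8 mm down until the foot meets the wheel, takes about 3 N to move, has no spring and stays where it is left.
- brake_cap (a point): Centre of the top of the hold-down's black round push-cap, 32 mm across, 112 mm from the axle, a quarter turn from the pointer (clockwise from above), 118 mm above the bench when up. From the cap a steel arm, its top 102 mm above the bench, reaches in over the rim to a rubber foot.
- spray_can: Bystander: standing spray can, 66 mm across, 190 mm high, origin at the centre of its underside.
- washer: Bystander: flat brown ring, 70 mm across, 8 mm thick, lying on the bench beside the stand; origin at the centre of its underside.
- coupling: Bystander: grey pipe coupling, 40 mm across, 35 mm high, standing on the bench beside the stand; origin at the centre of its underside.

How it is judged (in metres and radians):
On the way, in this order (a step that is already met when the one before it is completed fails the run):
1. the wheel stands still with the crest of its high spot at the pointer, the hold-down still up (contact force between gauge and wheel above 15 N and angular speed of wheel below 0.05 rad/s and height (world z) of brake_cap above 0.115 m), for 0.4 s.
2. the hold-down is pushed down onto the wheel (height (world z) of brake_cap below 0.111 m), for 0.2 s.
At the end, for the whole second after the job is handed in: The pointer presses on the rim with more than 15 N (the crest of the high spot within about 7 degrees of the pointer), the hold-down's cap is at least 7 mm down, the wheel is at rest and the robot has let go (contact force between gauge and wheel above 15 N and height (world z) of brake_cap below 0.111 m and angular speed of wheel below 0.03 rad/s); the robot touches nothing.
It fails at once if the robot leans on the gauge (over 2 N) (contact force between the arm and gauge above 2 N).
It fails at once if a bystander is moved more than 20 mm (distance of any of spray_can, washer, coupling from where it was at the start of the episode above 0.02 m).
It fails at once if the wheel is spun fast or runs away (over 3.5 rad/s) (angular speed of wheel above 3.5 rad/s).
It fails at once if the robot presses on the hold-down with over 30 N (contact force between the arm and brake above 30 N).
It also fails if it takes over 72 s, if anything falls off the work surface, if the arm or the gripper's body presses on something with over 40 N, if the wrist force passes 120 N, or if a joint passes its speed limit or range.

## Working session

There is one attempt and no reset: what is moved stays moved. The work goes in short steps, Python scripts to look and compute and a tool call to move; the robot and the scene stay as the last step left them, time stands still between calls to the robot, and variables do not carry over. Pictures are saved under pics/ and viewed, at most 10 in all, crops included, and the job is handed in when it is done.

Besides the shell and the picture viewer there is one more tool, called as a command line: name --argument value ..., lists and objects as JSON in quotes. move_arm: Moves the arm, as the interface text tells. Its arguments: {"type":"object","properties":{"plan":{"type":"array","items":{"type":"array"}}},"required":["plan"]}

```bash
mkdir -p pics
python3 - <<'E'
from cell import status, cams, ctrl
import cv2, numpy as np
print(status.read_state(), ctrl.grasp_offset)
for n in("scene","top"):
    cv2.imwrite(f"pics/{n}0.png",cams.get_image(n)); p=cams.camera_params(n); print(n,p["K"],p["pose"])
p=cams.camera_params("wrist");print(p)
E
```

```text
{'clock': 0.0, 'qpos': array([-1.35176949,  0.62936316,  0.03843041,  1.5183552 , -0.02701701,
        0.99629202, -0.01999648]), 'qd': array([ 0.00012246, -0.00195201, -0.00169922,  0.00059184,  0.00019354,
       -0.00072518, -0.00040356]), 'tau': array([-1.84781607e-04, -5.63406944e+01,  1.22622807e+00, -1.93447387e+01,
        1.09674680e-02,  1.05470579e-02, -3.89561706e-06]), 'eef_pos': array([182.41340202, 623.16815904, 196.48198598]), 'tool_rot': array([-3.13969239e+00,  4.65858931e-06,  2.85676971e+00]), 'force': array([ 0.29062144, -0.53820885,  0.50313169]), 'torque': array([-0.02475756, -0.0480466 , -0.01657357]), 'gripper_force': 0.0, 'width': 85.19845193675827} 18.700000000000003
scene [[368.49438617   0.         253.12822025]
 [  0.         368.49438617 194.95798337]
 [  0.           0.           1.        ]] [[ 1.39530434e-01  6.17695305e-01 -7.73940416e-01  1.33416591e+03]
 [ 9.90217134e-01 -8.61437220e-02  1.09769244e-01 -1.60116828e+02]
 [ 1.13383838e-03 -7.81685211e-01 -6.23672146e-01  7.30596985e+02]
 [ 0.00000000e+00  0.00000000e+00  0.00000000e+00  1.00000000e+
[... 227 characters left out ...]
21446e-02  2.22820554e-02 -7.46185472e+01]
 [-3.72367170e-03 -2.15695515e-01 -9.76453572e-01  1.27501340e+03]
 [ 0.00000000e+00  0.00000000e+00  0.00000000e+00  1.00000000e+00]]
{'K': array([[297.31863964,   0.        , 258.39965935],
       [  0.        , 297.31863964, 194.99223389],
       [  0.        ,   0.        ,   1.        ]]), 'tool_from_camera': array([[ 1.27150360e-05, -9.44718466e-01, -3.27882630e-01,
         8.40889142e+01],
       [ 9.99999672e-01, -2.53344573e-04,  7.68733396e-04,
         1.29002802e+00],
       [-8.09303920e-04, -3.27882533e-01,  9.44718154e-01,
        -1.76629749e+02],
       [ 0.00000000e+00,  0.00000000e+00,  0.00000000e+00,
         1.00000000e+00]])}
```

View pics/scene0.png

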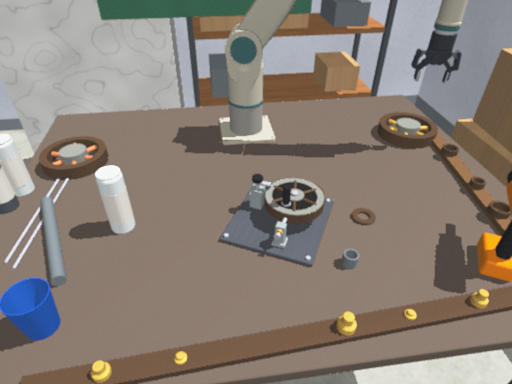

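View pics/top0.png

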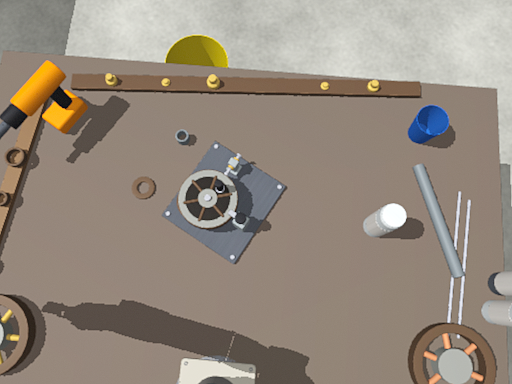

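The scene shows the wheel at about (295,198), the gauge at (281,232), the brake at (258,190), the coupling at (350,259) and the washer at (363,216). In the top view the wheel is at (208,198), the knob at (220,187), the gauge at (234,163) and the brake cap at (240,219). I'll enlarge both views.

```bash
cat > h.py <<'E'
from cell import status, cams, ctrl
import cv2, numpy as np
from scipy.spatial.transform import Rotation as R
def ray(n,u,v,st=None):
    p=cams.camera_params(n);K=p["K"]
    x=(u-K[0,2])/K[0,0];y=(v-K[1,2])/K[1,1]
    if n=="wrist":
        r=np.hypot(x,y); d=np.array([np.sin(r)*x/r,np.sin(r)*y/r,np.cos(r)]) if r>0 else np.array([0,0,1.])
        T=np.eye(4);T[:3,:3]=R.from_euler("xyz",st["tool_rot"]).as_matrix();T[:3,3]=st["eef_pos"]
        M=T@p["tool_from_camera"]
    else: d=np.array([x,y,1]);M=p["pose"]
    d=M[:3,:3]@d;return M[:3,3],d/np.linalg.norm(d)
def plane(o,d,z): return o+d*(z-o[2])/d[2]
def meet(a,b):
    A=[];y=[]
    P=[np.eye(3)-np.outer(d,d) for o,d in(a,b)]
    x=np.linalg.solve(P[0]+P[1],P[0]@a[0]+P[1]@b[0]); return x,[np.linalg.norm(p@(x-o)) for p,(o,d) in zip(P,(a,b))]
E
python3 - <<'E'
import cv2,numpy as np
s=cv2.imread("pics/scene0.png")[165:265,220:330];t=cv2.imread("pics/top0.png")[140:240,155:265]
f=lambda a:cv2.resize(a,(0,0),fx=3.6,fy=5.4,interpolation=cv2.INTER_CUBIC)
f=lambda a:cv2.resize(a,(0,0),fx=3.6,fy=3.6,interpolation=cv2.INTER_CUBIC)
cv2.imwrite("pics/c0.png",np.hstack([f(s),f(t)]))
E
```

```text
(no output)
```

View pics/c0.png

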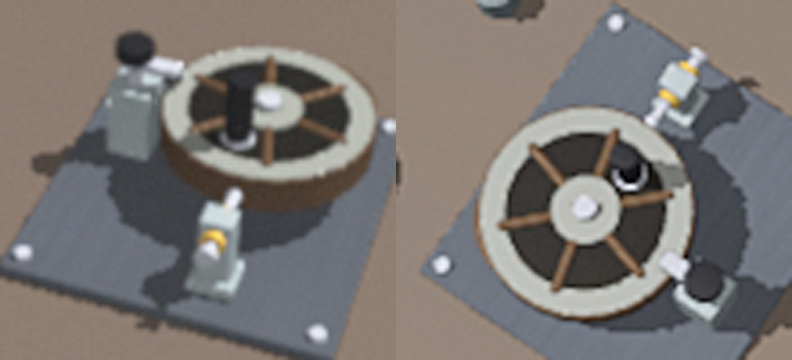

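The left crop shows the knob as a black cylinder with its top at about (238,80) and the cap at (135,47). In the right crop the axle is at (585,208), the knob at (627,160), the cap at (706,279) and the pointer tip at (652,120). I'll triangulate these points.

Run:
```python
from h import *
S=lambda x,y:ray("scene",220+(x+.5)/3.6-.5,165+(y+.5)/3.6-.5)
T=lambda x,y:ray("top",155+(x-396+.5)/3.6-.5,140+(y+.5)/3.6-.5)
for n,a,b in(("axle",(268,99),(585,207)),("cap",(135,42),(706,279)),("knobtop",(238,78),(627,158)),("gaugetip",(235,195),(652,120))):
    print(n,meet(S(*a),T(*b)))
rim=plane(*T(586,212),80);print("rim c",rim)
print("axle@85",plane(*T(585,207),85),"cap@118",plane(*T(706,279),118),"knob@140 S",plane(*S(238,78),140),"T",plane(*T(627,158),140),"pin@80",plane(*T(630,178),80),"ptr@65",plane(*T(652,120),66))
```

```text
axle (array([540.56143168,  70.3704297 ,  88.42242456]), [np.float64(1.1832444871846084), np.float64(1.1832444871846581)])
cap (array([487.90825352, -28.53259709, 115.56509542]), [np.float64(0.06051353171837124), np.float64(0.06051353171836637)])
knobtop (array([571.07448689,  37.17414492, 135.53773755]), [np.float64(1.158029685388097), np.float64(1.1580296853881074)])
gaugetip (array([621.20633824,  27.84802913,  64.80243276]), [np.float64(0.6908006808178262), np.float64(0.69080068081785)])
rim c [538.60505449  71.37281757  80.        ]
axle@85 [541.49022076  71.96854353  85.        ] cap@118 [487.5137915  -28.56933676 118.        ] knob@140 S [576.8222554   34.51801853 140.        ] T [570.20747674  37.88195672 140.        ] pin@80 [568.75424814  39.82535759  80.        ] ptr@65 [621.00694674  28.43154219  66.        ]
```

move_arm --plan '[[[36,-50,0],[0,0,0],1],[[36,-50,0],[0,0,0],1],[[36,-50,0],[0,0,0],1],[[36,-50,0],[0,0,0],1],[[36,-50,0],[0,0,0],1],[[36,-50,0],[0,0,0],1],[[36,-50,0],[0,0,0],0.8],[[36,-50,0],[0,0,0],0.8],[[36,-50,0],[0,0,0],0.8],[[36,-50,0],[0,0,0],0.8]]'

```text
clock: 1.35
eef_pos: [543.4, 122.2, 197.2]
tool_rot: [3.142, -0.0, 2.857]
force: [1.3, 0.6, -0.0]
width: 68.6
gripper_force: 0.0
```

Run:
```python
from h import *
st=status.read_state();print(st["clock"],st["eef_pos"])
cv2.imwrite("pics/w1.png",cams.get_image("wrist"))
import pickle;pickle.dump(st,open("w1.pkl","wb"))
```

```text
1.35 [543.38678266 122.19991288 197.22340666]
```

View pics/w1.png

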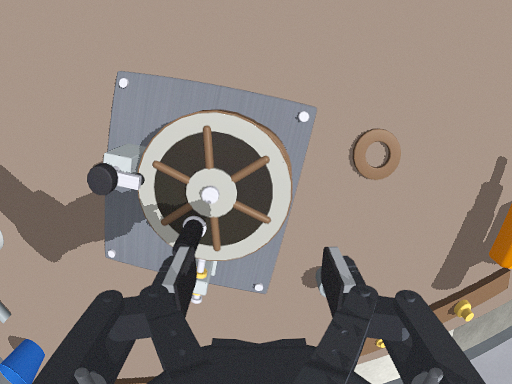

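The wrist view shows the wheel's pale top ring centred at about (211,192), with the knob at (195,230), the cap at (103,178) and the gauge at (202,278). I'll get the rim radius against angle from the pale ring.

Run:
```python
from h import *
import pickle
from scipy.optimize import least_squares
st=pickle.load(open("w1.pkl","rb"));im=cv2.imread("pics/w1.png")
hsv=cv2.cvtColor(im,cv2.COLOR_BGR2HSV)
print("ring px",hsv[183,147],hsv[130,240],"plate",hsv[110,140],"brown",hsv[50,300],hsv[130,282])
c=plane(*ray("wrist",210,194,st),83);print("axle wrist",c)
print("cap",plane(*ray("wrist",103,178,st),118))
# radial profile in world at z=80, via unwrapping: world -> pixel
p=cams.camera_params("wrist");K=p["K"]
T=np.eye(4);T[:3,:3]=R.from_euler("xyz",st["tool_rot"]).as_matrix();T[:3,3]=st["eef_pos"];M=np.linalg.inv(T@p["tool_from_camera"])
def proj(X):
    q=X@M[:3,:3].T+M[:3,3];r=np.hypot(q[...,0],q[...,1]);th=np.arctan2(r,q[...,2])
    return K[0,2]+K[0,0]*th*q[...,0]/r,K[1,2]+K[1,1]*th*q[...,1]/r
sat=(im[...,2].astype(float)) # red channel
L=im.astype(float)
a=np.radians(np.arange(0,360,5));rr=np.arange(72,98,.25)
c=np.array([540.5,71.])
X=np.stack([c[0]+rr[None]*np.cos(a)[:,None],c[1]+rr[None]*np.sin(a)[:,None],np.full((len(a),len(rr)),80.)],-1)
u,v=proj(X)
pr=cv2.remap(im,u.astype(np.float32),v.astype(np.float32),cv2.INTER_LINEAR).astype(float)
g=pr[...,1]; g=cv2.GaussianBlur(g,(5,1),0)
e=rr[10+np.argmin(np.diff(g,axis=1)[:,10:],axis=1)]
st_=np.min(np.diff(g,axis=1),axis=1)
f=lambda q:(np.hypot(c[0]+e*np.cos(a)-q[0],c[1]+e*np.sin(a)-q[1])-q[2])
s=least_squares(f,[*c,85],loss="soft_l1",f_scale=.5);print(s.x)
for ai,ei,ri,si in zip(np.degrees(a),e,s.fun*0+f(s.x),st_):print(int(ai),ei,round(ri,1),round(si),end=" | ")
```

```text
ring px [ 34   9 207] [ 30   7 210] plate [111  24 151] brown [ 11  49 166] [112  25 152]
axle wrist [544.69879402  70.80751436  83.        ]
cap [488.37733238 -19.33592016 118.        ]
[543.78619353  72.26947216  82.77402234]
0 85.75 -0.3 -8 | 5 86.75 0.6 -9 | 10 86.0 -0.2 -9 | 14 86.75 0.5 -16 | 20 86.0 -0.3 -12 | 25 86.0 -0.3 -14 | 29 86.5 0.2 -14 | 35 86.0 -0.2 -14 | 40 86.25 0.2 -12 | 45 86.0 0.0 -15 | 50 86.0 0.2 -15 | 55 86.0 0.3 -16 | 59 85.0 -0.5 -13 | 65 85.25 -0.0 -18 | 70 85.25 0.2 -17 | 75 84.75 -0.1 -20 | 80 85.0 0.5 -15 | 85 84.0 -0.3 -16 | 90 84.25 0.3 -14 | 95 83.5 -0.2 -18 | 100 83.25 -0.1 -16 | 105 83.5 0.4 -14 | 110 82.5 -0.3 -16 | 115 82.5 0.0 -13 | 119 82.0 -0.2 -14 | 125 81.5 -0.4 -14 | 130 81.75 0.2 -23 | 135 81.25 -0.0 -19 | 140 81.0 -0.0 -16 | 145 80.5 -0.3 -12 | 150 80.5 -0.0 -15 | 155 80.25 -0.0 -20 | 160 80.0 -0.1 -12 | 165 80.0 0.1 -13 | 170 79.75 0.0 -15 | 175 79.5 -0.1 -14 | 180 79.75 0.3 -17 | 185 79.5 0.1 -20 | 190 79.25 -0.1 -16 | 195 79.5 0.2 -16 | 200 79.25 -0.0 -15 | 205 79.5 0.2 -17 | 210 79.75 0.5 -16 | 215 79.5 0.2 -16 | 220 79.5 0.1 -13 | 225 79.75 0.2 -15 | 230 79.5 -0.2 -20 | 235 80.0 0.2 -20 | 239 77.75 -2.3 -12 | 245 78.25 -1.9 -25 | 250 77.25 -3.2 -7 | 255 80.5 -0.1 -21 | 260 81.0 0.1 -13 | 265 79.0 -2.2 -15 | 270 81.75 0.3 -9 | 275 82.5 0.8 -8 | 280 82.5 0.5 -7 | 285 82.25 -0.1 -8 | 290 82.75 0.1 -6 | 295 82.75 -0.2 -4 | 300 83.0 -0.2 -4 | 305 83.75 0.2 -4 | 310 97.25 13.4 -1 | 315 75.25 -8.9 -1 | 320 97.25 12.8 -4 | 325 82.5 -2.2 -1 | 330 85.5 0.6 -11 | 335 85.25 0.1 -3 | 340 85.75 0.4 -12 | 345 85.25 -0.3 -15 | 350 85.75 -0.0 -14 | 355 85.25 -0.7 -9 |
```

move_arm --plan '[[[9,-28,0],[0,0,0],0.8],[[9,-28,0],[0,0,0],0.8],[[9.5,-28,0],[0,0,0],0.8],[[0,0,-17],[0,0,0],0.8],[[0,0,-20],[0,0,0],0.8],[[0,0,-20],[0,0,0],0.8]]'

```text
clock: 2.15
eef_pos: [569.7, 40.0, 139.6]
tool_rot: [-3.141, -0.001, 2.857]
force: [-0.8, 0.3, 0.6]
width: 68.4
gripper_force: 0.0
```

Run:
```python
from h import *
st=status.read_state();print(st["clock"],st["eef_pos"],st["force"])
a=cams.get_image("wrist");b=cams.get_image("scene")
cv2.imwrite("pics/w2.png",np.vstack([a[150:384,100:400],cv2.resize(b[120:260,210:360],(300,280),interpolation=cv2.INTER_CUBIC)]))
```

```text
2.15 [569.73975575  39.95829383 139.55236897] [-0.7915955   0.25933109  0.63636012]
```

View pics/w2.png

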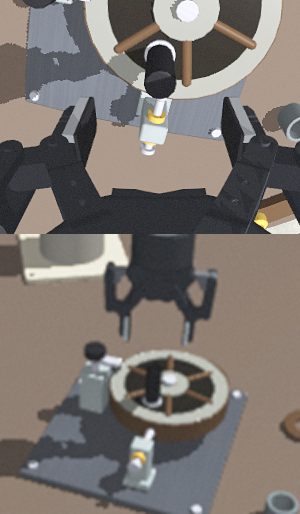

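The wrist crop shows the knob top at about (159,86), full-image (259,236), roughly midway between the pads. The scene half shows the fingers high above the wheel. I'll cast a ray through the knob top.

Run:
```python
from h import *
st=status.read_state();print(st["clock"],st["eef_pos"])
for z in(138,140):print(plane(*ray("wrist",259,236,st),z))
print("bot", plane(*ray("wrist",262,200,st),80),"axle",plane(*ray("wrist",288,160,st),84))
for z in (130,140,150): print(z,plane(*ray("wrist",100+95,150+110,st),z),plane(*ray("wrist",100+230,150+110,st),z))
```

```text
2.25 [567.90740464  39.89273749 138.17336065]
[574.32195283  39.92537153 138.        ]
[573.35326142  40.20649919 140.        ]
bot [570.65245276  43.66953424  80.        ] axle [542.58157034  73.2841284   84.        ]
130 [584.61736139 -12.16701396 130.        ] [612.76950557  83.42353515 130.        ]
140 [579.42723787  -8.00949354 140.        ] [606.05937789  82.41988449 140.        ]
150 [574.23711435  -3.85197313 150.        ] [599.3492502   81.41623382 150.        ]
```

move_arm --plan '[[[2,0,-8],[0,0,0],0.8],[[0.5,-0.5,-11],[0,0,0],0.8],[[0,0,-10],[0,0,0],0.8],[[0,0,0],[0,0,0],0.6],[[0,0,0],[0,0,0],0.4],[[0,0,0],[0,0,0],0.2],[[0,0,0],[0,0,0],0.0],[[0,0,0],[0,0,0],0.0]]'

```text
clock: 3.25
eef_pos: [572.7, 39.3, 111.6]
tool_rot: [3.141, 0.0, 2.857]
force: [0.6, -0.3, -0.7]
width: 0.0
gripper_force: 0.0
```

Run:
```python
from h import *
st=status.read_state();print(st)
```

```text
{'clock': 3.25, 'qpos': array([-0.15699448,  0.62888952,  0.06125111,  1.81942409, -0.05631514,
        0.69462425,  1.22181222]), 'qd': array([ 0.00140312,  0.00156021,  0.00046747,  0.00247084,  0.0015692 ,
       -0.00205637, -0.0013278 ]), 'tau': array([-7.40148189e-04, -5.17027724e+01,  1.51048567e+00, -1.47718924e+01,
        8.58223153e-03, -5.92975011e-04, -4.31727290e-05]), 'eef_pos': array([572.72096811,  39.33957348, 111.60929003]), 'tool_rot': array([3.14144918e+00, 2.94895009e-04, 2.85677539e+00]), 'force': array([ 0.62086462, -0.28713314, -0.74855048]), 'torque': array([-0.05339735, -0.0093241 , -0.05716488]), 'gripper_force': 0.0, 'width': 0.005718534896059666}
```

The fingers shut on nothing, so I'll look again.

Run:
```python
from h import *
st=status.read_state()
a=cams.get_image("wrist");b=cams.get_image("scene");t=cams.get_image("top")
z=lambda i:cv2.resize(i,(400,300),interpolation=cv2.INTER_CUBIC)
cv2.imwrite("pics/w3.png",np.vstack([np.hstack([z(a[84:384,56:456]),z(b[150:240,230:350])]),np.hstack([z(t[140:230,165:285]),z(t[140:230,165:285])*0])]))
```

```text
(no output)
```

View pics/w3.png

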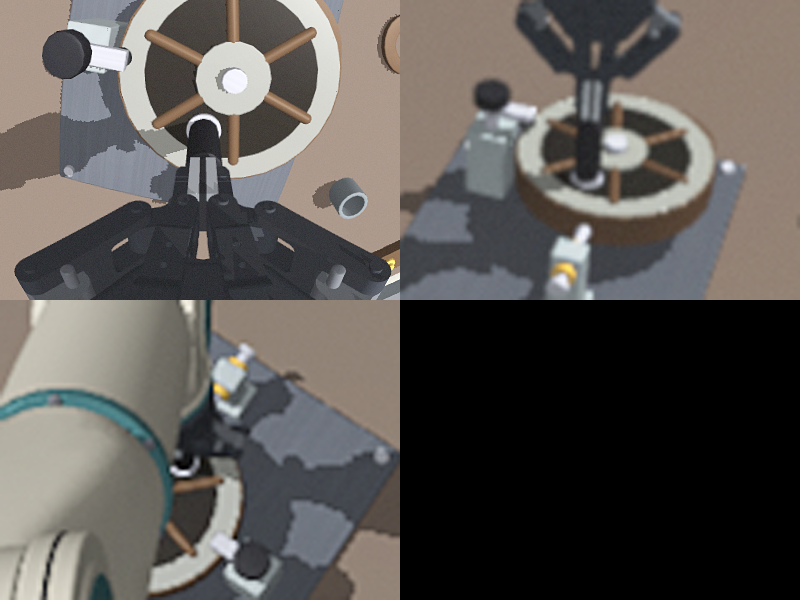

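The wrist tile shows the knob base ring at full-image (260,210) and the closed fingertips covering the knob's top around (259,240). In the scene tile the finger end is at about (287,186) and the knob base at (286.5,203). I'll work out where the fingers are relative to the knob.

Run:
```python
from h import *
st=status.read_state();print(st["clock"],st["eef_pos"],st["tau"].round(1))
print("base w",plane(*ray("wrist",260,212,st),81),"axle w",plane(*ray("wrist",291,164,st),85))
print("base s",plane(*ray("scene",286.4,203.4),81))
o,d=ray("scene",287,186)
for z in(111,125,140):print("tip s",z,plane(o,d,z))
o,d=ray("wrist",259,235,st)
for z in(100,111,125,140):print("tip w",z,plane(o,d,z))
p=cams.camera_params("wrist");K=p["K"]
T=np.eye(4);T[:3,:3]=R.from_euler("xyz",st["tool_rot"]).as_matrix();T[:3,3]=st["eef_pos"];M=np.linalg.inv(T@p["tool_from_camera"])
def pw(X):
    q=M[:3,:3]@X+M[:3,3];r=np.hypot(q[0],q[1]);th=np.arctan2(r,q[2]);return K[0,2]+K[0,0]*th*q[0]/r,K[1,2]+K[1,1]*th*q[1]/r
def ps(X):
    p=cams.camera_params("scene");q=np.linalg.inv(p["pose"])@np.r_[X,1];q=p["K"]@q[:3];return q[:2]/q[2]
print("TCP w/s",pw(st["eef_pos"]),ps(st["eef_pos"]))
b=np.array([571,39,80.])
for h in(0,60):print("knob",pw(b+[0,0,h]),ps(b+[0,0,h]))
```

```text
3.4 [572.64863021  39.37688501 111.48845457] [  0.  -51.7   1.5 -14.8   0.    0.   -0. ]
base w [574.70072075  41.55431651  81.        ] axle w [544.32204239  73.07092298  85.        ]
base s [577.51771332  39.58275904  81.        ]
tip s 111 [538.73777366  47.81108471 111.        ]
tip s 125 [556.71073703  43.11288436 125.        ]
tip s 140 [575.96748351  38.07909827 140.        ]
tip w 100 [583.86924732  38.03928981 100.        ]
tip w 111 [578.51393128  39.57073343 111.        ]
tip w 125 [571.69807452  41.5198435  125.        ]
tip w 140 [564.39537084  43.60817572 140.        ]
TCP w/s (np.float64(256.2163015717892), np.float64(227.7762927346471)) [286.5958064  193.61950666]
knob (np.float64(255.36246936676022), np.float64(208.015904494464)) [285.67854233 202.19764836]
knob (np.float64(254.46519034468392), np.float64(246.94059362699642)) [286.94593722 184.8534604 ]
```

Run:
```python
from h import *
a=cv2.imread("pics/w3.png")
z=lambda i:cv2.resize(i,(400,500),interpolation=cv2.INTER_CUBIC)
cv2.imwrite("pics/w3z.png",np.hstack([z(a[100:225,150:250]),z(a[60:200,535:647])]))
```

```text
(no output)
```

View pics/w3z.png

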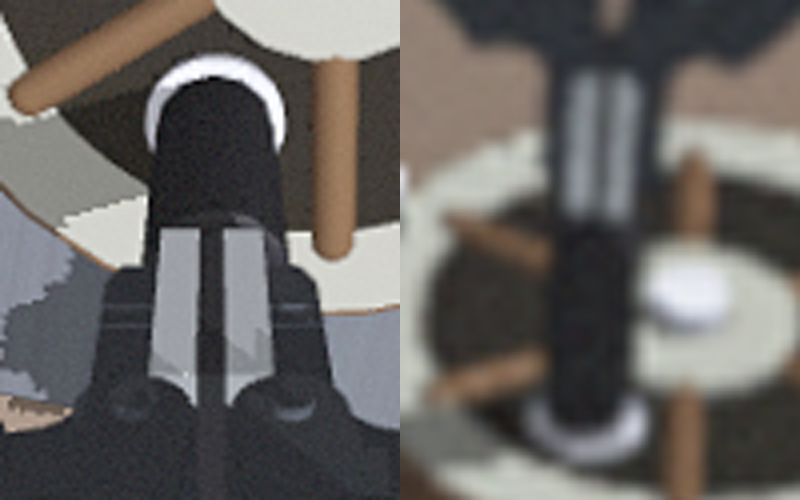

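The zoom shows the pads ending at the knob's top rim, so the real fingertips are about 30 mm higher than the nominal TCP height suggests. I'll open the gripper and go lower carefully while checking the force.

move_arm --plan '[[[0,0,0],[0,0,0],0.6],[[0,0,0],[0,0,0],0.6],[[0,0,0],[0,0,0],0.6],[[0,0,0],[0,0,0],0.6],[[1,0.5,-8],[0,0,0],0.6],[[0,0,-8],[0,0,0],0.6],[[0,0,0],[0,0,0],0.6]]'

```text
clock: 4.28
eef_pos: [572.7, 39.8, 94.3]
tool_rot: [-3.141, -0.002, 2.857]
force: [0.0, 0.8, -0.1]
width: 50.8
gripper_force: 0.0
```

Run:
```python
from h import *
st=status.read_state();print(st["clock"],st["eef_pos"],st["width"],st["force"])
a=cams.get_image("wrist");b=cams.get_image("scene")
z=lambda i:cv2.resize(i,(400,480),interpolation=cv2.INTER_CUBIC)
cv2.imwrite("pics/w4.png",np.hstack([z(a[174:324,196:321]),z(b[150:222,257:317])]))
```

```text
4.275 [572.7310049   39.78567132  94.30074124] 50.82447057917782 [ 0.02213638  0.81889317 -0.11986072]
```

View pics/w4.png

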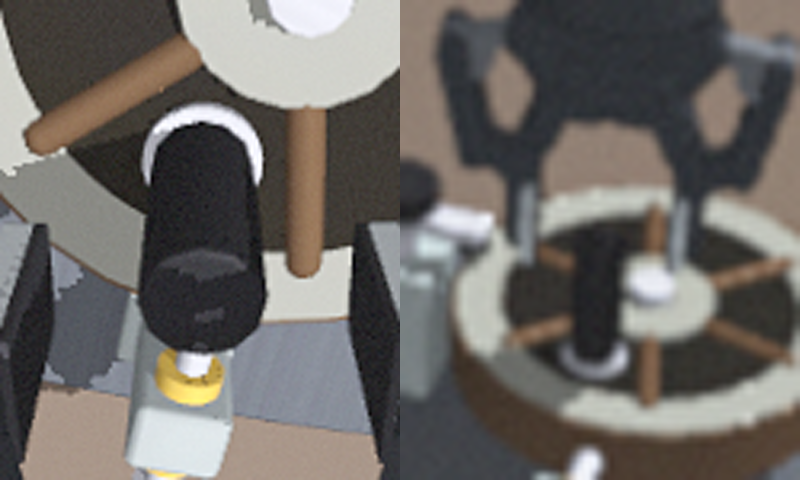

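The knob is now seen whole between the open fingers: its top is at full-image (258.5,268), and the pad tips are at about (210,245) and (307,245). In the scene the tips are at (276,190) and (298,190), still near the knob's top.

Run:
```python
from h import *
s4=status.read_state();s2=dict(s4);s2["eef_pos"]=np.array([568.8,39.9,138.9])
print("knobtop by 2 wrist views",meet(ray("wrist",259,236,s2),ray("wrist",258.5,268,s4)))
print("knob top scene+wrist",meet(ray("scene",257+195/6.667,150+240/6.667),ray("wrist",258.5,268,s4)))
l=ray("wrist",210,245,s4);r=ray("wrist",307,245,s4)
for z in(94,110,120,130,140):
    a,b=plane(*l,z),plane(*r,z);print(z,np.linalg.norm(a-b).round(1),((a+b)/2).round(1))
for z in(94,110,120,130,140):
    a,b=plane(*ray("scene",275.8,190),z),plane(*ray("scene",298.4,190),z);print(z,np.linalg.norm(a-b).round(1),((a+b)/2).round(1))
```

```text
knobtop by 2 wrist views (array([570.77059422,  41.66135189, 148.08817406]), [np.float64(0.4376357893869845), np.float64(0.4376357893869873)])
knob top scene+wrist (array([575.7102859 ,  38.38059954, 139.54380555]), [np.float64(2.2075309093970183), np.float64(2.2075309093970157)])
94 66.5 [587.2  37.4  94. ]
110 60.5 [578.8  39.8 110. ]
120 56.8 [573.5  41.4 120. ]
130 53.0 [568.2  42.9 130. ]
140 49.3 [562.9  44.4 140. ]
94 63.7 [535.2  49.9  94. ]
110 62.1 [555.3  44.6 110. ]
120 61.1 [567.9  41.3 120. ]
130 60.1 [580.4  38.  130. ]
140 59.1 [593.   34.7 140. ]
```

move_arm --plan '[[[1,0,-4],[0,0,0],0.6],[[0,0,-4],[0,0,0],0.5],[[0,0,0],[0,0,0],0.4],[[0,0,0],[0,0,0],0.2],[[0,0,0],[0,0,0],0.1],[[0,0,0],[0,0,0],0.1],[[0,0,0],[0,0,0],0.1]]'

```text
clock: 5.25
eef_pos: [574.7, 39.8, 87.6]
tool_rot: [3.142, 0.0, 2.857]
force: [-0.8, -0.0, 3.3]
width: 19.3
gripper_force: 58.6
```

Run:
```python
from h import *
st=status.read_state();print({k:np.round(st[k],3) for k in("clock","eef_pos","width","force","torque","gripper_force")})
```

```text
{'clock': np.float64(5.25), 'eef_pos': array([574.699,  39.758,  87.614]), 'width': np.float64(19.34), 'force': array([-0.843, -0.006,  3.311]), 'torque': array([-0.052,  0.129, -0.009]), 'gripper_force': np.float64(58.627)}
```

Gripped, with width 19 mm and 59 N on the pad. Next I'll work out the arc steps.

Run:
```python
import numpy as np
t=np.radians(np.arange(-45,316,6))
P=45*np.c_[np.cos(t),np.sin(t)]
Q=np.round(P,1)
for i in range(60):print(-45+6*i,(Q[i+1]-Q[i]).round(1).tolist(),end="; ")
```

```text
-45 [3.2, 3.5]; -39 [2.7, 3.8]; -33 [2.4, 4.1]; -27 [1.9, 4.3]; -21 [1.5, 4.5]; -15 [0.9, 4.6]; -9 [0.5, 4.6]; -3 [0.0, 4.8]; 3 [-0.5, 4.6]; 9 [-0.9, 4.6]; 15 [-1.5, 4.5]; 21 [-1.9, 4.3]; 27 [-2.4, 4.1]; 33 [-2.7, 3.8]; 39 [-3.2, 3.5]; 45 [-3.5, 3.2]; 51 [-3.8, 2.7]; 57 [-4.1, 2.4]; 63 [-4.3, 1.9]; 69 [-4.5, 1.5]; 75 [-4.6, 0.9]; 81 [-4.6, 0.5]; 87 [-4.8, 0.0]; 93 [-4.6, -0.5]; 99 [-4.6, -0.9]; 105 [-4.5, -1.5]; 111 [-4.3, -1.9]; 117 [-4.1, -2.4]; 123 [-3.8, -2.7]; 129 [-3.5, -3.2]; 135 [-3.2, -3.5]; 141 [-2.7, -3.8]; 147 [-2.4, -4.1]; 153 [-1.9, -4.3]; 159 [-1.5, -4.5]; 165 [-0.9, -4.6]; 171 [-0.5, -4.6]; 177 [0.0, -4.8]; 183 [0.5, -4.6]; 189 [0.9, -4.6]; 195 [1.5, -4.5]; 201 [1.9, -4.3]; 207 [2.4, -4.1]; 213 [2.7, -3.8]; 219 [3.2, -3.5]; 225 [3.5, -3.2]; 231 [3.8, -2.7]; 237 [4.1, -2.4]; 243 [4.3, -1.9]; 249 [4.5, -1.5]; 255 [4.6, -0.9]; 261 [4.6, -0.5]; 267 [4.8, 0.0]; 273 [4.6, 0.5]; 279 [4.6, 0.9]; 285 [4.5, 1.5]; 291 [4.3, 1.9]; 297 [4.1, 2.4]; 303 [3.8, 2.7]; 309 [3.5, 3.2];
```

move_arm --plan '[[[1.6,1.7,0],[0,0,0],0.1],[[1.6,1.8,0],[0,0,0],0.1],[[1.4,1.9,0],[0,0,0],0.1],[[1.3,1.9,0],[0,0,0],0.1]]'

```text
clock: 5.75
eef_pos: [580.7, 47.3, 87.6]
tool_rot: [3.142, 0.0, 2.857]
force: [-2.1, -1.1, 6.2]
width: 19.8
gripper_force: 59.0
```

move_arm --plan '[[[1.2,2.0,0],[0,0,0],0.1],[[1.2,2.1,0],[0,0,0],0.1],[[1.0,2.1,0],[0,0,0],0.1],[[0.9,2.2,0],[0,0,0],0.1]]'

```text
clock: 6.25
eef_pos: [584.7, 55.7, 87.6]
tool_rot: [-3.141, -0.0, 2.857]
force: [-2.6, -0.8, 5.5]
width: 20.0
gripper_force: 59.0
```

move_arm --plan '[[[0.8,2.2,0],[0,0,0],0.1],[[0.7,2.3,0],[0,0,0],0.1],[[0.5,2.3,0],[0,0,0],0.1],[[0.4,2.3,0],[0,0,0],0.1]]'

```text
clock: 6.75
eef_pos: [587.0, 64.6, 87.6]
tool_rot: [-3.141, -0.0, 2.857]
force: [-2.4, -1.3, 6.4]
width: 19.8
gripper_force: 59.0
```

move_arm --plan '[[[0.3,2.3,0],[0,0,0],0.1],[[0.2,2.3,0],[0,0,0],0.1],[[0.0,2.4,0],[0,0,0],0.1],[[0.0,2.4,0],[0,0,0],0.1]]'

```text
clock: 7.25
eef_pos: [587.4, 73.7, 87.6]
tool_rot: [-3.141, -0.001, 2.857]
force: [-3.4, -1.8, 6.8]
width: 19.9
gripper_force: 59.0
```

move_arm --plan '[[[-0.2,2.3,0],[0,0,0],0.1],[[-0.3,2.3,0],[0,0,0],0.1],[[-0.4,2.3,0],[0,0,0],0.1],[[-0.5,2.3,0],[0,0,0],0.1]]'

```text
clock: 7.75
eef_pos: [585.9, 82.6, 87.6]
tool_rot: [-3.14, -0.001, 2.856]
force: [-2.8, -2.8, 7.0]
width: 19.7
gripper_force: 59.0
```

move_arm --plan '[[[-0.7,2.3,0],[0,0,0],0.1],[[-0.8,2.2,0],[0,0,0],0.1],[[-0.9,2.2,0],[0,0,0],0.1],[[-1.0,2.1,0],[0,0,0],0.1]]'

```text
clock: 8.25
eef_pos: [582.8, 91.1, 87.6]
tool_rot: [-3.14, -0.0, 2.856]
force: [-2.5, -3.2, 6.4]
width: 19.8
gripper_force: 59.0
```

move_arm --plan '[[[-1.2,2.1,0],[0,0,0],0.1],[[-1.2,2.0,0],[0,0,0],0.1],[[-1.3,1.9,0],[0,0,0],0.1],[[-1.4,1.9,0],[0,0,0],0.1]]'

```text
clock: 8.75
eef_pos: [578.0, 98.8, 87.6]
tool_rot: [-3.14, 0.001, 2.856]
force: [-2.2, -3.7, 5.9]
width: 19.5
gripper_force: 59.0
```

move_arm --plan '[[[-1.6,1.8,0],[0,0,0],0.1],[[-1.6,1.7,0],[0,0,0],0.1],[[-1.7,1.6,0],[0,0,0],0.1],[[-1.8,1.6,0],[0,0,0],0.1]]'

```text
clock: 9.25
eef_pos: [571.5, 105.5, 87.6]
tool_rot: [-3.14, 0.001, 2.856]
force: [-2.1, -4.2, 4.8]
width: 19.8
gripper_force: 59.0
```

move_arm --plan '[[[-1.9,1.4,0],[0,0,0],0.1],[[-1.9,1.3,0],[0,0,0],0.1],[[-2.0,1.2,0],[0,0,0],0.1],[[-2.1,1.2,0],[0,0,0],0.1]]'

```text
clock: 9.75
eef_pos: [563.7, 110.8, 87.6]
tool_rot: [-3.141, 0.001, 2.856]
force: [-0.2, -4.1, 5.5]
width: 19.9
gripper_force: 59.0
```

move_arm --plan '[[[-2.1,0.8,0],[0,0,0],0.1],[[-2.2,0.7,0],[0,0,0],0.1],[[-2.2,0.7,0],[0,0,0],0.1],[[-2.3,0.6,0],[0,0,0],0.1]]'

```text
clock: 10.25
eef_pos: [554.9, 114.4, 87.6]
tool_rot: [3.141, 0.001, 2.857]
force: [0.8, -3.8, 4.6]
width: 19.8
gripper_force: 59.0
```

move_arm --plan '[[[-2.3,0.5,0],[0,0,0],0.1],[[-2.3,0.4,0],[0,0,0],0.1],[[-2.3,0.3,0],[0,0,0],0.1],[[-2.3,0.2,0],[0,0,0],0.1]]'

```text
clock: 10.75
eef_pos: [545.7, 116.1, 87.6]
tool_rot: [3.141, 0.001, 2.857]
force: [0.9, -3.0, 5.1]
width: 20.0
gripper_force: 59.0
```

move_arm --plan '[[[-2.4,0.0,0],[0,0,0],0.1],[[-2.4,0.0,0],[0,0,0],0.1],[[-2.3,-0.2,0],[0,0,0],0.1],[[-2.3,-0.3,0],[0,0,0],0.1]]'

```text
clock: 11.25
eef_pos: [536.3, 115.8, 87.6]
tool_rot: [3.141, 0.001, 2.857]
force: [3.0, -2.9, 5.1]
width: 19.5
gripper_force: 59.0
```

move_arm --plan '[[[-2.3,-0.4,0],[0,0,0],0.1],[[-2.3,-0.5,0],[0,0,0],0.1],[[-2.3,-0.7,0],[0,0,0],0.1],[[-2.2,-0.8,0],[0,0,0],0.1]]'

```text
clock: 11.75
eef_pos: [527.0, 113.5, 87.5]
tool_rot: [3.141, 0.001, 2.857]
force: [2.9, -2.3, 4.1]
width: 19.8
gripper_force: 59.0
```

move_arm --plan '[[[-2.2,-0.9,0],[0,0,0],0.1],[[-2.1,-1.0,0],[0,0,0],0.1],[[-2.1,-1.2,0],[0,0,0],0.1],[[-2.0,-1.2,0],[0,0,0],0.1]]'

```text
clock: 12.25
eef_pos: [518.7, 109.5, 87.6]
tool_rot: [3.14, 0.001, 2.857]
force: [3.0, -1.2, 6.1]
width: 19.6
gripper_force: 59.0
```

move_arm --plan '[[[-1.9,-1.3,0],[0,0,0],0.1],[[-1.9,-1.4,0],[0,0,0],0.1],[[-1.8,-1.6,0],[0,0,0],0.1],[[-1.7,-1.6,0],[0,0,0],0.1]]'

```text
clock: 12.75
eef_pos: [511.3, 103.8, 87.6]
tool_rot: [3.14, 0.001, 2.857]
force: [3.3, 0.4, 5.7]
width: 19.8
gripper_force: 59.0
```

move_arm --plan '[[[-1.6,-1.7,0],[0,0,0],0.1],[[-1.6,-1.8,0],[0,0,0],0.1],[[-1.4,-1.9,0],[0,0,0],0.1],[[-1.3,-1.9,0],[0,0,0],0.1]]'

```text
clock: 13.25
eef_pos: [505.3, 96.9, 87.6]
tool_rot: [3.14, 0.0, 2.858]
force: [3.2, -0.2, 4.7]
width: 19.8
gripper_force: 59.0
```

move_arm --plan '[[[-1.2,-2.0,0],[0,0,0],0.1],[[-1.2,-2.1,0],[0,0,0],0.1],[[-1.0,-2.1,0],[0,0,0],0.1],[[-0.9,-2.2,0],[0,0,0],0.1]]'

```text
clock: 13.75
eef_pos: [500.9, 88.8, 87.5]
tool_rot: [3.14, -0.0, 2.858]
force: [2.7, 0.6, 5.5]
width: 19.7
gripper_force: 59.0
```

move_arm --plan '[[[-0.8,-2.2,0],[0,0,0],0.1],[[-0.7,-2.3,0],[0,0,0],0.1],[[-0.5,-2.3,0],[0,0,0],0.1],[[-0.4,-2.3,0],[0,0,0],0.1]]'

```text
clock: 14.25
eef_pos: [498.6, 81.9, 87.6]
tool_rot: [3.137, -0.0, 2.859]
force: [1.7, 8.3, 4.8]
width: 19.8
gripper_force: 59.1
```

move_arm --plan '[[[-0.3,-2.3,0],[0,0,0],0.1],[[-0.2,-2.3,0],[0,0,0],0.1],[[0.0,-2.4,0],[0,0,0],0.1],[[0.0,-2.4,0],[0,0,0],0.1]]'

```text
clock: 14.75
eef_pos: [497.3, 73.1, 87.5]
tool_rot: [3.137, -0.002, 2.86]
force: [0.4, 6.5, 6.7]
width: 19.8
gripper_force: 59.2
```

move_arm --plan '[[[0.2,-2.3,0],[0,0,0],0.1],[[0.3,-2.3,0],[0,0,0],0.1],[[0.4,-2.3,0],[0,0,0],0.1],[[0.5,-2.3,0],[0,0,0],0.1]]'

```text
clock: 15.25
eef_pos: [498.3, 61.5, 87.5]
tool_rot: [3.14, -0.002, 2.859]
force: [0.5, 1.9, 8.2]
width: 19.8
gripper_force: 59.3
```

move_arm --plan '[[[0.7,-2.3,0],[0,0,0],0.1],[[0.8,-2.2,0],[0,0,0],0.1],[[0.9,-2.2,0],[0,0,0],0.1],[[1.0,-2.1,0],[0,0,0],0.1]]'

```text
clock: 15.75
eef_pos: [501.6, 51.8, 87.5]
tool_rot: [3.141, -0.002, 2.858]
force: [-0.4, 2.1, 8.7]
width: 19.9
gripper_force: 59.4
```

The resistance appeared at θ≈165–180°. I'll sweep back more finely.

move_arm --plan '[[[-1.0,2.1,0],[0,0,0],0.1],[[-0.9,2.2,0],[0,0,0],0.1]]'

```text
clock: 16.0
eef_pos: [500.4, 54.5, 87.5]
tool_rot: [-3.141, -0.0, 2.856]
force: [3.0, -3.6, 7.1]
width: 19.9
gripper_force: 59.4
```

move_arm --plan '[[[-0.8,2.2,0],[0,0,0],0.1],[[-0.7,2.3,0],[0,0,0],0.1]]'

```text
clock: 16.25
eef_pos: [499.4, 57.4, 87.5]
tool_rot: [-3.14, 0.001, 2.855]
force: [3.5, -5.7, 6.4]
width: 20.0
gripper_force: 59.5
```

move_arm --plan '[[[-0.5,2.3,0],[0,0,0],0.1],[[-0.4,2.3,0],[0,0,0],0.1]]'

```text
clock: 16.5
eef_pos: [498.4, 60.8, 87.5]
tool_rot: [-3.138, 0.001, 2.855]
force: [2.3, -8.7, 6.9]
width: 19.7
gripper_force: 59.6
```

move_arm --plan '[[[-0.3,2.3,0],[0,0,0],0.1],[[-0.2,2.3,0],[0,0,0],0.1]]'

```text
clock: 16.75
eef_pos: [497.7, 64.8, 87.5]
tool_rot: [-3.138, 0.001, 2.854]
force: [2.0, -9.1, 7.6]
width: 19.8
gripper_force: 59.6
```

move_arm --plan '[[[0,2.4,0],[0,0,0],0.1],[[0,2.4,0],[0,0,0],0.1]]'

```text
clock: 17.0
eef_pos: [497.2, 69.7, 87.5]
tool_rot: [-3.137, -0.0, 2.854]
force: [0.6, -7.9, 9.0]
width: 19.7
gripper_force: 59.6
```

move_arm --plan '[[[0.2,2.3,0],[0,0,0],0.1],[[0.3,2.3,0],[0,0,0],0.1]]'

```text
clock: 17.25
eef_pos: [497.4, 75.3, 87.5]
tool_rot: [-3.138, -0.001, 2.855]
force: [0.6, -5.9, 8.4]
width: 19.6
gripper_force: 59.6
```

move_arm --plan '[[[0.4,2.3,0],[0,0,0],0.1],[[0.5,2.3,0],[0,0,0],0.1]]'

```text
clock: 17.5
eef_pos: [498.4, 81.4, 87.5]
tool_rot: [-3.14, -0.001, 2.856]
force: [-0.5, -1.9, 7.9]
width: 19.5
gripper_force: 59.5
```

move_arm --plan '[[[0.7,2.3,0],[0,0,0],0.1],[[0.8,2.2,0],[0,0,0],0.1]]'

```text
clock: 17.75
eef_pos: [500.1, 86.8, 87.5]
tool_rot: [-3.141, -0.001, 2.857]
force: [2.5, -0.8, 8.1]
width: 19.7
gripper_force: 59.5
```

Averaging the two sweep directions puts the crest at y≈73 (θ≈178°). I'll go there and settle.

move_arm --plan '[[[-0.8,-2.2,0],[0,0,0],0.1],[[-0.7,-2.3,0],[0,0,0],0.1],[[-0.5,-2.3,0],[0,0,0],0.1],[[-0.4,-2.3,0],[0,0,0],0.1],[[-0.3,-2.3,0],[0,0,0],0.1],[[-0.2,-2.3,0],[0,0,0],0.1],[[0,-1.5,0],[0,0,0],0.1],[[0,0,0],[0,0,0],0.1],[[0,0,0],[0,0,0],0.1]]'

```text
clock: 18.88
eef_pos: [497.5, 75.4, 87.6]
tool_rot: [3.138, -0.001, 2.859]
force: [0.9, 6.6, 6.6]
width: 19.9
gripper_force: 59.4
```

move_arm --plan '[[[0,0,0],[0,0,0],0.1],[[0,0,0],[0,0,0],0.1]]'

```text
clock: 19.12
eef_pos: [497.5, 75.4, 87.5]
tool_rot: [3.138, -0.001, 2.859]
force: [1.6, 6.9, 6.2]
width: 19.8
gripper_force: 59.4
```

move_arm --plan '[[[0,-0.8,0],[0,0,0],0.1],[[0,0,0],[0,0,0],0.1]]'

```text
clock: 19.38
eef_pos: [497.5, 75.3, 87.6]
tool_rot: [3.137, -0.002, 2.86]
force: [1.4, 8.2, 5.9]
width: 20.1
gripper_force: 59.4
```

move_arm --plan '[[[0,-0.8,0],[0,0,0],0.1],[[0,0,0],[0,0,0],0.1]]'

```text
clock: 19.62
eef_pos: [497.4, 74.5, 87.5]
tool_rot: [3.138, -0.002, 2.86]
force: [1.0, 7.3, 6.3]
width: 19.9
gripper_force: 59.4
```

move_arm --plan '[[[0,-0.8,0],[0,0,0],0.1],[[0,0,0],[0,0,0],0.1]]'

```text
clock: 19.88
eef_pos: [497.3, 73.5, 87.6]
tool_rot: [3.138, -0.002, 2.86]
force: [0.4, 7.5, 6.5]
width: 19.8
gripper_force: 59.4
```

move_arm --plan '[[[0,-0.7,0],[0,0,0],0.1],[[0,0,0],[0,0,0],0.1]]'

```text
clock: 20.12
eef_pos: [497.3, 72.8, 87.5]
tool_rot: [3.138, -0.002, 2.86]
force: [0.8, 7.1, 6.5]
width: 19.7
gripper_force: 59.4
```

move_arm --plan '[[[0,0.8,0],[0,0,0],0.1],[[0,0,0],[0,0,0],0.1]]'

```text
clock: 20.38
eef_pos: [497.3, 72.8, 87.5]
tool_rot: [3.139, -0.002, 2.859]
force: [0.3, 5.7, 6.4]
width: 20.2
gripper_force: 59.4
```

move_arm --plan '[[[0,0.7,0],[0,0,0],0.1],[[0,0,0],[0,0,0],0.1],[[0,0,0],[0,0,0],0.1],[[0,0,0],[0,0,0],0.1]]'

```text
clock: 20.88
eef_pos: [497.2, 72.8, 87.5]
tool_rot: [3.139, -0.002, 2.859]
force: [0.2, 4.8, 6.2]
width: 20.0
gripper_force: 59.5
```

move_arm --plan '[[[0,0.8,0],[0,0,0],0.1],[[0,0.7,0],[0,0,0],0.1],[[0,0,0],[0,0,0],0.1]]'

```text
clock: 21.25
eef_pos: [497.2, 72.9, 87.5]
tool_rot: [3.141, -0.001, 2.858]
force: [1.3, 1.8, 7.1]
width: 19.7
gripper_force: 59.5
```

move_arm --plan '[[[0,0.8,0],[0,0,0],0.1],[[0,0.6,0],[0,0,0],0.1],[[0,0,0],[0,0,0],0.1],[[0,0,0],[0,0,0],0.1],[[0,0,0],[0,0,0],0.1]]'

```text
clock: 21.88
eef_pos: [497.2, 73.0, 87.5]
tool_rot: [-3.141, -0.001, 2.857]
force: [0.9, -1.7, 7.4]
width: 19.9
gripper_force: 59.5
```

move_arm --plan '[[[0,-0.4,0],[0,0,0],0.2],[[0,0,0],[0,0,0],0.3],[[0,0,0],[0,0,0],0.4],[[0,0,0],[0,0,0],0.6],[[0,0,0],[0,0,0],0.6],[[0,0,0],[0,0,0],0.6]]'

```text
clock: 22.62
eef_pos: [497.8, 72.9, 87.3]
tool_rot: [-3.142, -0.0, 2.857]
force: [0.5, 0.8, 0.3]
width: 51.5
gripper_force: 0.0
```

move_arm --plan '[[[0,0,15],[0,0,0],0.6],[[0,0,25],[0,0,0],0.6],[[0,0,30],[0,0,0],0.6],[[0,0,20],[0,0,0],0.6],[[0,0,0],[0,0,0],0.6]]'

```text
clock: 23.25
eef_pos: [499.3, 73.1, 179.6]
tool_rot: [3.139, 0.004, 2.857]
force: [0.9, 1.0, -0.3]
width: 51.2
gripper_force: 0.0
```

Run:
```python
from h import *
s=status.read_state();print(s["clock"],s["eef_pos"],s["width"],s["force"])
a=cams.get_image("wrist");b=cams.get_image("scene")
cv2.imwrite("pics/w5.png",np.hstack([a[:,:],cv2.resize(b[140:268,232:328],(288,384),interpolation=cv2.INTER_CUBIC)]))
```

```text
23.25 [499.33671623  73.05652685 179.63738432] 51.20413325589157 [ 0.92798606  0.96804404 -0.29498106]
```

View pics/w5.png

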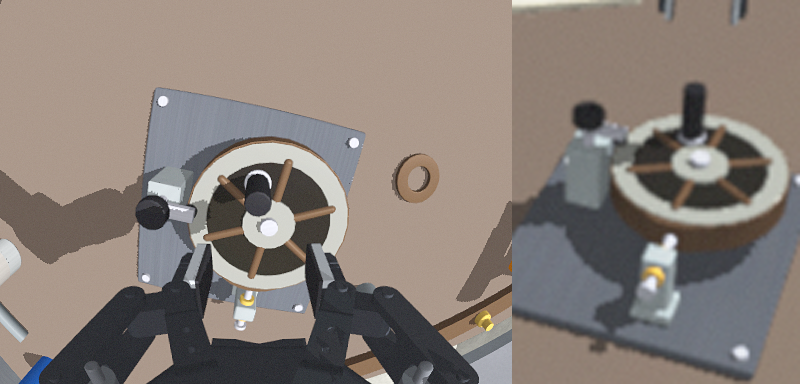

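The wheel held. The wrist half shows the knob base at (257,175), its top at (257,202), the axle at (268,228) and the cap at (152,212). I'll check the angle and the cap position.

Run:
```python
from h import *
s=status.read_state()
print("cap",plane(*ray("wrist",152,212,s),118))
a=plane(*ray("wrist",269,228,s),84);b=plane(*ray("wrist",257.5,176,s),81);print("axle",a,"base",b,np.degrees(np.arctan2(*(b-a)[1::-1])))
print("knobtop",plane(*ray("wrist",257.5,203,s),140))
```

```text
cap [484.76136108 -21.4457217  118.        ]
axle [544.19223578  71.88409069  84.        ] base [489.84607429  75.80223273  81.        ] 175.8763370599679
knobtop [494.86552883  74.4427564  140.        ]
```

move_arm --plan '[[[-3,-30,0],[0,0,0],0.3],[[-4,-40,0],[0,0,0],0],[[-3,-29,0],[0,0,0],0],[[0,0,-20],[0,0,0],0],[[0,0,-25],[0,0,0],0],[[0,0,-20],[0,0,0],0],[[0,0,0],[0,0,0],0],[[0,0,0],[0,0,0],0]]'

```text
clock: 24.35
eef_pos: [487.9, -26.2, 112.5]
tool_rot: [-3.142, -0.0, 2.857]
force: [0.2, 0.5, 0.3]
width: 0.3
gripper_force: 0.0
```

Run:
```python
from h import *
s=status.read_state();print(s["clock"],s["eef_pos"],s["width"],s["force"])
a=cams.get_image("wrist");b=cams.get_image("scene")
cv2.imwrite("pics/w6.png",np.hstack([a[100:340,130:390],cv2.resize(b[140:220,220:300],(480,480),interpolation=cv2.INTER_CUBIC)[:240*1]]) if 0 else np.hstack([cv2.resize(a[120:320,150:350],(400,400)),cv2.resize(b[140:220,220:300],(400,400),interpolation=cv2.INTER_CUBIC)]))
```

```text
24.35 [487.94144872 -26.18644448 112.52020896] 0.3333644114697879 [0.1665393  0.52786787 0.33508939]
```

View pics/w6.png

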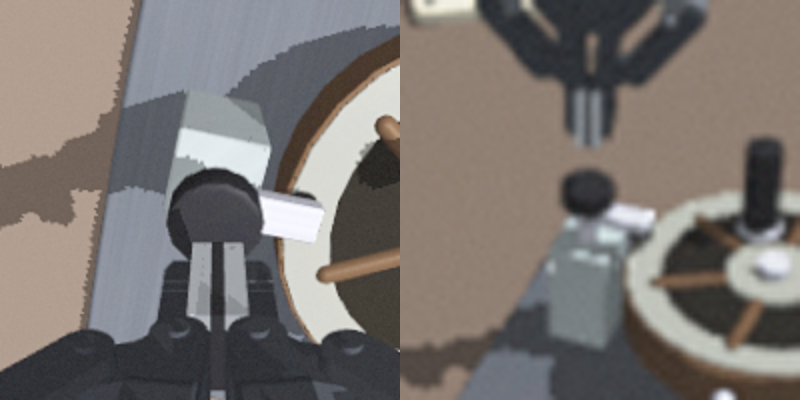

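The fingers are centred over the cap, at wrist crop (217,215) and scene crop (588,190). I'll come down gently.

move_arm --plan '[[[0,0,-5],[0,0,0],0],[[0,0,-5],[0,0,0],0],[[0,0,-3],[0,0,0],0],[[0,0,0],[0,0,0],0]]'

```text
clock: 24.95
eef_pos: [487.6, -26.2, 99.1]
tool_rot: [-3.141, -0.001, 2.857]
force: [-0.0, 0.5, -0.0]
width: 0.0
gripper_force: 0.0
```

move_arm --plan '[[[0,0,-2],[0,0,0],0],[[0,0,-1],[0,0,0],0],[[0,0,0],[0,0,0],0]]'

```text
clock: 25.32
eef_pos: [487.9, -26.1, 96.4]
tool_rot: [-3.142, -0.0, 2.857]
force: [-0.2, 0.1, 1.0]
width: 0.1
gripper_force: 0.0
```

move_arm --plan '[[[0,0,-1.5],[0,0,0],0],[[0,0,-1],[0,0,0],0],[[0,0,0],[0,0,0],0]]'

```text
clock: 25.7
eef_pos: [487.8, -26.2, 93.8]
tool_rot: [-3.142, -0.0, 2.857]
force: [-0.2, -0.0, 0.4]
width: 0.4
gripper_force: 0.0
```

move_arm --plan '[[[0,0,-1],[0,0,0],0],[[0,0,-1],[0,0,0],0],[[0,0,0],[0,0,0],0]]'

```text
clock: 26.08
eef_pos: [487.9, -26.1, 91.8]
tool_rot: [-3.142, -0.0, 2.857]
force: [0.2, 0.3, -0.3]
width: -0.2
gripper_force: 0.0
```

move_arm --plan '[[[0,0,-1],[0,0,0],0],[[0,0,-1],[0,0,0],0],[[0,0,0],[0,0,0],0]]'

```text
clock: 26.45
eef_pos: [487.8, -26.2, 89.8]
tool_rot: [-3.142, -0.0, 2.857]
force: [-0.0, 0.3, -0.0]
width: 0.1
gripper_force: 0.0
```

move_arm --plan '[[[0,0,-1],[0,0,0],0],[[0,0,-1],[0,0,0],0],[[0,0,0],[0,0,0],0]]'

```text
clock: 26.82
eef_pos: [487.8, -26.2, 87.8]
tool_rot: [-3.142, -0.0, 2.857]
force: [0.1, 0.6, -0.1]
width: -0.1
gripper_force: 0.0
```

move_arm --plan '[[[0,0,-1],[0,0,0],0],[[0,0,-1],[0,0,0],0],[[0,0,0],[0,0,0],0]]'

```text
clock: 27.2
eef_pos: [487.8, -26.2, 85.8]
tool_rot: [-3.142, -0.0, 2.857]
force: [-0.2, -0.5, 0.1]
width: 0.3
gripper_force: 0.0
```

move_arm --plan '[[[0,0,-1],[0,0,0],0],[[0,0,-1],[0,0,0],0],[[0,0,0],[0,0,0],0]]'

```text
clock: 27.58
eef_pos: [487.9, -26.2, 83.9]
tool_rot: [-3.142, -0.0, 2.857]
force: [-0.4, 0.2, 0.2]
width: -0.1
gripper_force: 0.0
```

move_arm --plan '[[[0,0,-1],[0,0,0],0],[[0,0,-1],[0,0,0],0],[[0,0,0],[0,0,0],0]]'

```text
clock: 27.95
eef_pos: [487.9, -26.1, 81.9]
tool_rot: [3.142, 0.0, 2.857]
force: [-0.2, -0.4, 0.4]
width: -0.0
gripper_force: 0.6
```

Run:
```python
from h import *
s=status.read_state();print(s["clock"],s["eef_pos"],s["force"])
a=cams.get_image("wrist");b=cams.get_image("scene")
cv2.imwrite("pics/w7.png",np.hstack([cv2.resize(a[120:320,150:350],(400,400)),cv2.resize(b[140:220,220:300],(400,400),interpolation=cv2.INTER_CUBIC)]))
```

```text
27.95 [487.92509489 -26.13835227  81.87029112] [-0.23025798 -0.3922998   0.39871336]
```

View pics/w7.png

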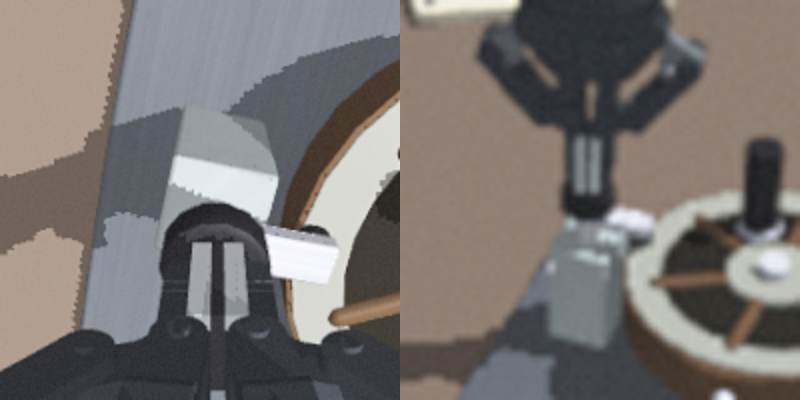

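The tips are at the cap top now, with contact just starting. That was my eleventh picture, one over the limit of ten, so I'll go by force alone from here.

move_arm --plan '[[[0,0,-1],[0,0,0],0],[[0,0,-1],[0,0,0],0],[[0,0,0],[0,0,0],0]]'

```text
clock: 28.42
eef_pos: [487.9, -26.2, 79.8]
tool_rot: [-3.142, -0.0, 2.857]
force: [-0.9, -0.5, 1.1]
width: 0.1
gripper_force: 0.4
```

move_arm --plan '[[[0,0,-1],[0,0,0],0],[[0,0,-1],[0,0,0],0],[[0,0,0],[0,0,0],0]]'

```text
clock: 28.8
eef_pos: [487.9, -26.2, 77.8]
tool_rot: [-3.142, -0.0, 2.857]
force: [-0.4, -0.0, 0.0]
width: -0.2
gripper_force: 0.3
```

move_arm --plan '[[[0,0,-1],[0,0,0],0],[[0,0,-1],[0,0,0],0],[[0,0,0],[0,0,0],0]]'

```text
clock: 29.18
eef_pos: [487.9, -26.2, 76.0]
tool_rot: [-3.142, -0.0, 2.857]
force: [-1.5, 0.6, 3.0]
width: 0.2
gripper_force: 1.7
```

move_arm --plan '[[[0,0,-1],[0,0,0],0],[[0,0,-1],[0,0,0],0],[[0,0,0],[0,0,0],0]]'

```text
clock: 29.55
eef_pos: [487.9, -26.3, 75.4]
tool_rot: [3.141, 0.0, 2.856]
force: [-4.6, 0.4, 18.8]
width: 0.2
gripper_force: 9.6
```

move_arm --plan '[[[0,0,-1],[0,0,0],0],[[0,0,-1],[0,0,0],0],[[0,0,0],[0,0,0],0]]'

```text
clock: 29.92
eef_pos: [487.9, -26.5, 74.8]
tool_rot: [3.141, 0.001, 2.856]
force: [-7.7, -0.2, 35.1]
width: 0.0
gripper_force: 17.4
```

move_arm --plan '[[[0,0,-1],[0,0,0],0],[[0,0,0],[0,0,0],0]]'

```text
clock: 30.18
eef_pos: [487.9, -26.5, 74.5]
tool_rot: [3.141, 0.001, 2.856]
force: [-9.9, 0.2, 42.0]
width: -0.2
gripper_force: 21.2
```

move_arm --plan '[[[0,0,-1],[0,0,0],0],[[0,0,0],[0,0,0],0]]'

```text
clock: 30.42
eef_pos: [487.9, -26.6, 74.2]
tool_rot: [3.141, 0.002, 2.856]
force: [-11.1, -0.6, 50.8]
width: -0.4
gripper_force: 25.2
```

I batched too many steps: the foot was already seated and the force went past 30 N. I'll back off now.

move_arm --plan '[[[0,0,3],[0,0,0],0],[[0,0,4],[0,0,0],0],[[0,0,10],[0,0,0],0],[[0,0,30],[0,0,0],0],[[0,0,40],[0,0,0],0],[[0,0,30],[0,0,0],0],[[0,0,0],[0,0,0],0]]'

```text
clock: 31.3
eef_pos: [489.7, -26.2, 188.9]
tool_rot: [3.14, 0.005, 2.857]
force: [-0.3, -0.3, -0.3]
width: -0.1
gripper_force: 0.0
```

Run:
```python
from h import *
s=status.read_state();print(s["clock"],s["eef_pos"],s["force"])
b=cams.get_image("scene");cv2.imwrite("pics/end.png",b)
a=cv2.imread("pics/scene0.png");
# cap: dark blob centroid before/after in the scene view
for i in(a,b):
    r=i[165:195,245:272];m=(r.max(2)<60).astype(np.uint8);n,_,st,c=cv2.connectedComponentsWithStats(m);k=1+np.argmax(st[1:,4]);print(c[k]+[245,165],st[k]+[245,165,0,0,0])
p=cams.camera_params("scene");M=np.linalg.inv(p["pose"])
for z in(110,118):
    q=p["K"]@(M@np.r_[489,-27,z,1])[:3];print(z,q[:2]/q[2])
r=b[170:210,270:300];m=(r.max(2)<40)
```

```text
31.3 [489.6788472  -26.20879537 188.93394031] [-0.32127604 -0.2739782  -0.31237567]
[256.87301587 178.41269841] [253 175   9   8  63]
[256.73214286 180.71428571] [253 177   9   8  56]
110 [257.73001092 178.0612281 ]
118 [257.7550424  175.78798586]
```

```bash
python3 -c "
from cell import ctrl;print(ctrl.finish_job())"
```

```text
the job is handed in; nothing more can be done
None
```

I handed the job in, but it has probably failed: I pushed the hold-down too far after its foot was seated, and the wrist read about 51 N against the 30 N limit. The crest was found by feel, and the wheel stood at it (within about 2° by my estimate) when I let go. The cap shows about 8 mm down, and the arm is clear. I did not re-check the wheel angle after the push. I also viewed 11 pictures, one over the limit of 10.

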